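# Free the cam lock and push the die slide home

## Robot

A 6-joint arm with a two-finger parallel gripper is mounted at the origin on the work surface. World frame = base frame: x ahead of the robot, y to its left, z up, the work surface at z = 0. Lengths are in mm, angles in rad, forces in N, time in s.
With the tool pointing down it reaches from about 275 to 750 mm from the base axis. Payload 10.2 kg.
Tool frame: the origin (TCP) lies at the very end of the fingers, on their centre line; the grasp point (between the pads) lies 19 mm behind it; z points along the fingers, y is the line along which they close (so a half turn about z gives the same grasp; the last joint's range is limited). The gripper opens to 85 mm and grips with 20 to 120 N. Pads are 22 mm wide; open, the fingers measure 114 mm over their backs; the gripper's body (76 mm by 85 mm) begins 54 mm behind the grasp point. The pads swing forward as they close: fully open they stand 13 mm farther back than shut.
Start: joints at [0.916, 0.313, 1.498, -0, 1.331, -0.223], TCP at [219.729, 476.813, 231.294] pointing down, gripper open.
Joint ranges: [-2.94, 2.94], [-0.97, 2.17], [0.19, 2.56], [-1.23, 4.37], [0.02, 3.11], [-2.88, 2.88]. Speed limits (rad/s): [2.39, 2.39, 3.01, 3.14, 3.14, 3.14].

## Interface

Orientations are given as a unit quaternion [w, x, y, z].
In Python, from rig import ctrl gives the robot as it stands.
- The arm moves only by the shell command python3 -m pendant 'ROWS' [FORCE]. ROWS is JSON, a list that holds one entry, the list of rows, each a list of 5 numbers: the shift along the tool's x, y, z normalised to -1 to 1, where 1 is 200 mm, then the turn about the tool's z normalised to -1 to 1, where 1 is pi rad, then the opening, from 0 (shut) to 1 (fully open). In form: [[[dx, dy, dz, spin, hand], ...]]. A call has 1 to 12 rows; each row is the pose to reach, as a shift and turn from the pose commanded when the call began, along the tool's axes at that moment, turning the shorter way round; what a row does not reach only later rows make up. A row lasts 1/10 s, in which the tool goes at most 50 mm and 8.59 degrees, less where a joint would pass 70% of its speed; a pose out of reach is approached as far as the arm can. A call with a number of a shift or a turn outside -1 to 1 is refused whole. A call with a gripper value outside its range is refused whole. The fingers move at their own pace and stop on an object; FORCE is the grip in N (left out, the last holds). Time passes only in rows, so rows that repeat a pose let the fingers close. It gives the time, the measured TCP pose, the force, the opening and the grip force at its end, in the units of the state.
- ctrl.sense(): the state, without advancing time (a new reading comes with each control period).
- ctrl.capture(name): name is "scene" or "side" or "wrist"; returns (picture, depth): 400x640x3 uint8, blue, green, red; 400x640 float32, mm along the optical axis (not along the pixel's ray), 0 where there is no reading.
- ctrl.get_calibration(name): a dict with "K" (3x3 intrinsics, pixels), "origin" and "rotation" of the camera in the world. Camera axes: x right, y down, z forward; pixel columns grow to the right and rows downward; lengths in mm; the calibration is good to about 2 mm. A picture is of the moment at which its call begins: read the wrist's pose just before it. get_calibration takes no time and is no camera call; for the wrist camera it gives the pose at the moment of the call.
- ctrl.finish_job(): hands the job in; it is judged then, once.
The state is a dict: "time_s": time; "joints": joint angles; "dq": joint speeds; "tau": joint torques, N m; "eef_pos": TCP position; "ee_rot": TCP orientation; "force": force on the tool from outside, world axes, zero at the start; "wrist_torque": the same for the moment, N m; "grip_width": opening from 0.0 (shut) to 1.0 (fully open); "grip_force": force on a finger pad.
Only numpy, scipy, OpenCV 4.12 (cv2) and the standard library are available. Lean on these libraries where they do the work, as an engineer would, in place of code of your own. Each camera call takes 0.05 s, during which the arm holds its last target. There are 200 camera calls.

## Task

Set up the label die: with a fingertip, push the cam's lever round until the eccentric cam is at its low point (lever square to the slide, over the index post on the left), and only then push the die slide forward from behind until it is fully home against its two stops. Never force the slide against a cam that is not at its low point. Pick nothing up, leave the other things on and around the jig where they stand, and finish clear of everything.

Things in the scene. Friction and masses are not known exactly. Their poses are not given: they have to be found in the camera images.
- jig: grey base plate of the die jig, 270 x 200 mm, 14 mm thick, bolted down, turned up to 0.3 rad. Its x axis is the slide's forward direction (away from the robot), y its left, z up. Origin on the table; the plate runs from x = -115 to 155 mm, y = -100 to 100. Steel guides beside the slide: outer faces at y = +-61 mm, top at z = 34 mm
- index_post (a point): centre of the top of the index post, a dark steel stud of 20 mm diameter on the left of the jig's plate (jig x = 70, y = 78, z = 34 mm): the lever's knob stands right over it when the cam is at its low point
- cam (a joint): cam angle (rad): 0 at the low point, positive clockwise from above, range -0.9 to 2.85. Starts at 1.4 to 2.7, so turn it counter-clockwise. No stop or click at 0; stiff (0.25 N m, 4 N at the lever's end), stays where it is left. The slide goes fully home only with the cam within 0.4 rad of 0. Steel disc, 56 mm diameter, z = 16 to 36 mm, turning 11 mm off its centre
- cam_axis (a point): point on the cam's vertical turning axis, at the lever's mid height, 51 mm above the table (jig x = 70, y = 0). A dark hub of 22 mm diameter stands there, up to z = 72 mm
- lever_end (a point): centre of the black round knob on the end of the cam's lever, 77 mm from the cam's axis, 51 mm above the table; knob 22 mm diameter, z = 40 to 76 mm. The lever is a straight bar from hub to knob, 12 mm thick, its upright flanks from z = 40 to 62 mm. It points along +y of the jig at cam angle 0, along +x at 1.57
- slide (a joint): travel of the die slide along the jig's x axis (m): 0 fully back, 0.040 fully home against the stops; starts between 0 and 0.010. It drags with about 3 N, has no spring and stays where it is left
- push_face (a point): centre of the rear face of the slide's upright push plate, 60 mm above the table; the face looks towards the robot (-x of the jig), is 80 mm wide (y), z = 34 to 77 mm, 12 mm thick. The slide below it is an aluminium plate, 85 x 100 mm, top at z = 34 mm, with a brass die on it up to z = 40 mm
- type_block: loose brass block, 24 x 24 mm, 32 mm tall, standing on the jig's base plate to the left of the slide; origin at the centre of its underside. A bystander
- gauge_pin: loose steel pin, 20 mm diameter, 40 mm tall, standing on the jig's base plate to the right of the slide; origin at the centre of its underside. A bystander
- ink_jar: loose jar, 60 mm diameter, 70 mm tall, on the table to the left of the jig; origin at the centre of its underside. A bystander
- reel_core: loose open cardboard tube, 84 mm outside diameter, 50 mm tall, standing on the table to the right of the jig; origin at the centre of its underside. A bystander
- screwdriver: loose screwdriver lying on the table well to the right. A bystander
- can: loose can, 66 mm diameter, 110 mm tall, on the table well to the left; origin at the centre of its underside. A bystander
- clip_tray: loose blue plastic tray, 120 x 90 mm, 35 mm tall, on the table well to the right; origin at the centre of its underside. A bystander

How it is judged:
By the outcome, as a careful person would: the job done as asked, in the order asked, and still so for the second after the job is handed in, with the robot touching nothing.
It also fails if it takes over 48 s, if anything falls off the work surface, if the arm or the gripper's body presses on something with over 40 N, if the wrist force passes 120 N, or if a joint passes its speed limit or range.

## Working session

There is one attempt and no reset: what is moved stays moved. The work goes in short steps, Python scripts to look and compute and a shell command to move; the robot and the scene stay as the last step left them, time stands still between calls to the robot, and variables do not carry over. Pictures are saved under pics/ and viewed, at most 10 in all, crops included, and the job is handed in when it is done.

```bash
mkdir -p pics; cat > h.py <<'E'
import numpy as np, cv2
from rig import ctrl
def shot(n,f):
    c=ctrl.get_calibration(n); im,d=ctrl.capture(n); cv2.imwrite('pics/%s.png'%f,im); np.savez('pics/%s.npz'%f,im=im,d=d,K=c['K'],o=c['origin'],R=c['rotation']); return im,d
def load(f):
    return np.load('pics/%s.npz'%f)
def ray(f,u,v,z):
    s=load(f); r=s['R']@np.linalg.inv(s['K'])@np.array([u,v,1.]); o=s['o']; return o+r*(z-o[2])/r[2]
def pts(f):
    s=load(f); v,u=np.mgrid[:400,:640]; p=np.stack([u,v,np.ones_like(u)],-1)*s['d'][...,None]
    return p@np.linalg.inv(s['K']).T@np.array(s['R']).T+s['o']
E
python3 - <<'E'
from h import *
shot('scene','s0'); shot('side','d0')
im=load('s0'); print(im['o'],load('d0')['o']); print(ctrl.sense()['ee_rot'],ctrl.sense()['time_s'])
E
```

```text
[1426.63911779 -198.63188184 1034.25303081] [289.14677718 981.60844018 848.72904534]
[-2.49292098e-04  2.14232024e-01  9.76782623e-01 -5.33204758e-04] 0.1
```

View pics/s0.png

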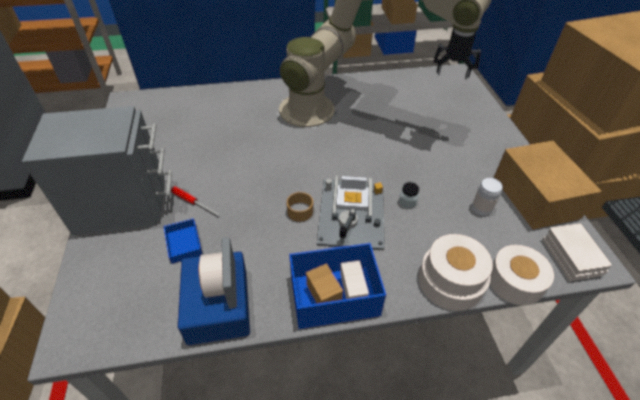

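View pics/d0.png

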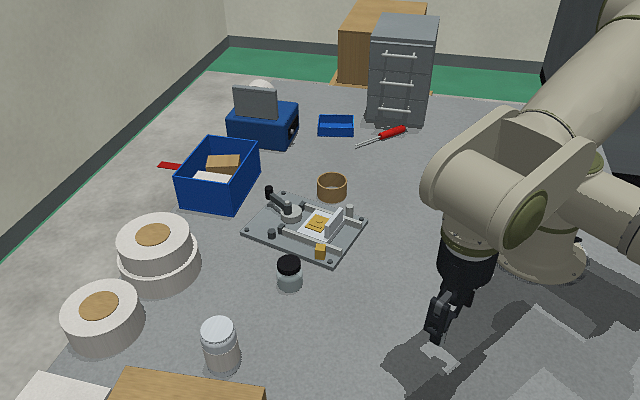

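The scene view shows the jig around (350,212), with the knob at (343,231) pointing roughly along +x. The side view shows the jig at (305,230), the knob at (269,190) and the index post at (272,233). I'll estimate positions from these and then move above the jig for a close wrist look.

```bash
python3 - <<'E'
from h import *
for f,l in (('s0',[(350,212,14),(343,230,76),(377,223,34),(354,182,77)]),('d0',[(305,230,14),(269,188,76),(272,232,34),(337,222,77)])):
    P=pts(f)
    for u,v,z in l: print(f,u,v,ray(f,u,v,z).round(),P[v,u].round())
c=ctrl.get_calibration('wrist'); s=ctrl.sense(); print(c['K'],c['origin'],c['rotation'],s['eef_pos'])
from scipy.spatial.transform import Rotation as Ro
q=s['ee_rot']; print(Ro.from_quat([q[1],q[2],q[3],q[0]]).as_matrix().round(3))
E
```

```text
Traceback (most recent call last):
  File "h.py", line 11, in pts
    return p@np.linalg.inv(s['K']).T@np.array(s['R']).T+s['o']
           ~~~~~~~~~~~~~~~~~~~~~~~~~^~~~~~~~~~~~~~~~~~~
ValueError: matmul: Input operand 1 has a mismatch in its core dimension 0, with gufunc signature (n?,k),(k,m?)->(n?,m?) (size 4 is different from 3)
```

```bash
sed -i "s/R=c\['rotation'\]/R=c['rotation']/; s/^from rig.*/&\nfrom scipy.spatial.transform import Rotation as Ro\ndef M(q): return Ro.from_quat(np.roll(q,-1)).as_matrix()/; s/s\['R'\]@/M(s['R'])@/; s/np.array(s\['R'\]).T/M(s['R']).T/" h.py
python3 - <<'E'
from h import *
for f,l in (('s0',[(350,212,14),(343,230,76),(377,223,34),(354,182,77)]),('d0',[(305,230,14),(269,188,76),(272,232,34),(337,222,77)])):
    P=pts(f)
    for u,v,z in l: print(f,u,v,ray(f,u,v,z).round(),P[v,u].round())
c=ctrl.get_calibration('wrist'); s=ctrl.sense(); print(c['K'],c['origin'],s['eef_pos'])
print(M(s['ee_rot']).round(3)); print(M(c['rotation']).round(3))
E
```

```text
s0 350 212 [578.  53.  14.] [624.  40.  69.]
s0 343 230 [693.   4.  76.] [691.   4.  74.]
s0 377 223 [651. 119.  34.] [651. 119.  34.]
s0 354 182 [511.  77.  77.] [499.  81.  64.]
d0 305 230 [563.  81.  14.] [557. 101.  32.]
d0 269 188 [679.  10.  76.] [679.  11.  76.]
d0 272 232 [634. 129.  34.] [635. 126.  31.]
d0 337 222 [476. 103.  77.] [481.  77.  54.]
[[279.57011101   0.         314.47155476]
 [  0.         279.57011101 200.66437944]
 [  0.           0.           1.        ]] [152.73177621 507.27031673 373.27821505] [219.58586475 476.62178542 230.80154748]
[[-0.908  0.419 -0.001]
 [ 0.419  0.908 -0.001]
 [ 0.    -0.001 -1.   ]]
[[ 0.418  0.867  0.27 ]
 [ 0.908 -0.399 -0.125]
 [-0.     0.297 -0.955]]
```

Depth agrees with the ray estimates: knob about (686,6), post about (645,122). Next I'll move over the jig with the fingers shut.

```bash
python3 -m pendant '[[[-0.2,-0.11,-0.1,0,0],[-0.45,-0.25,-0.25,0,0],[-0.7,-0.4,-0.25,0,0],[-0.745,-0.42,-0.25,0,0]]]' | tail -1
python3 -m pendant '[[[-0.25,-0.14,0,0,0],[-0.5,-0.28,0,0,0],[-0.75,-0.42,0,0,0],[-0.98,-0.56,0,0,0],[-0.98,-0.56,0,0,0]]]' | tail -1
python3 -m pendant '[[[-0.2,-0.11,0,0,0],[-0.4,-0.22,0,0,0],[-0.5,-0.28,0,0,0],[-0.5,-0.28,0,0,0],[-0.5,-0.28,0,0,0]]]'
python3 - <<'E'
from h import *
shot('wrist','w0'); s=ctrl.sense();print(s['time_s'],s['eef_pos'],s['force'])
E
```

```text
grip_force: 0.0
grip_force: 0.0
time_s: 1.5
eef_pos: [518.2, 61.8, 280.9]
ee_rot: [-0.001, 0.215, 0.977, 0.0]
force: [-1.0, -1.0, 0.7]
grip_width: -0.001
grip_force: 0.0
1.55 [517.95982498  62.33910188 281.1428273 ] [-0.69504278 -0.08429389  0.27144941]
```

View pics/w0.png

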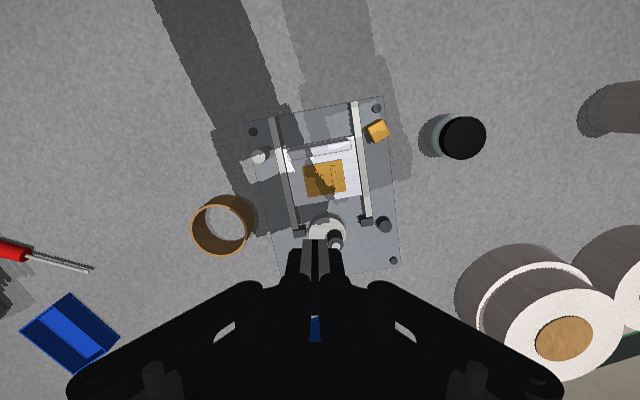

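Wrist view: image right is the jig's left and image down is forward. The post is at (384,224), hub about (335,236), block (378,130), pin (258,157), push plate (325,150). The plate corners are at (245,124), (382,97) and (400,263). The shut fingers hide the lever.

```bash
python3 - <<'E'
from h import *
P=pts('w0')
for n,u,v,z in [('post',384,222,34),('hub',335,235,72),('cRR',245,124,14),('cRL',382,97,14),('cFL',400,263,14),('block',377,127,32),('pin',259,155,40),('jar',463,137,70),('reel',221,225,50),('pushL',352,141,77),('pushR',288,156,77)]:
    print(n,ray('w0',u,v,z).round(),P[v,u].round())
for f in ('s0','d0'):
    P=pts(f);im=load(f)['im']
    g=(np.abs(P[...,2]-75)<2.5)&(P[...,0]>590)&(P[...,0]<730)&(P[...,1]>-50)&(P[...,1]<140)&(im.max(-1)<90)
    q=P[g]; print(f,g.sum(),np.median(q,0).round(1),q.min(0).round(),q.max(0).round())
    g=(np.abs(P[...,2]-77)<2.5)&(P[...,0]>420)&(P[...,0]<560)&(P[...,1]>0)&(P[...,1]<140)
    q=P[g]; print('plate',len(q),q.min(0).round(),q.max(0).round(),np.median(q,0).round()) if len(q) else 0
E
python3 - <<'E'
import cv2
im=cv2.imread('pics/s0.png')[165:255,305:425]
im2=cv2.imread('pics/d0.png')[170:280,235:375]
a=cv2.resize(im,(640,480),interpolation=2);cv2.imwrite('pics/c1.png',a)
E
```

```text
post [635. 122.  34.] [635. 122.  34.]
hub [607.  52.  72.] [612.  50.  60.]
cRR [423.  -2.  14.] [423.  -2.  14.]
cRL [470. 186.  14.] [470. 186.  15.]
cFL [723. 122.  14.] [724. 122.  14.]
block [502. 162.  32.] [500. 160.  46.]
pin [468.   1.  40.] [468.   4.  53.]
jar [553. 248.  70.] [553. 248.  69.]
reel [534. -93.  50.] [ 545. -119.   -1.]
pushL [499. 121.  77.] [505. 124.  34.]
pushR [483.  42.  77.] [483.  42.  77.]
s0 28 [688.3   3.5  76.1] [677.  -4.  73.] [697.  14.  77.]
plate 57 [478.  44.  75.] [505. 119.  79.] [492.  82.  77.]
d0 33 [682.9   8.7  75.3] [673.  -4.  73.] [691.  20.  77.]
plate 86 [475.  44.  75.] [502. 123.  79.] [489.  83.  76.]
```

View pics/c1.png

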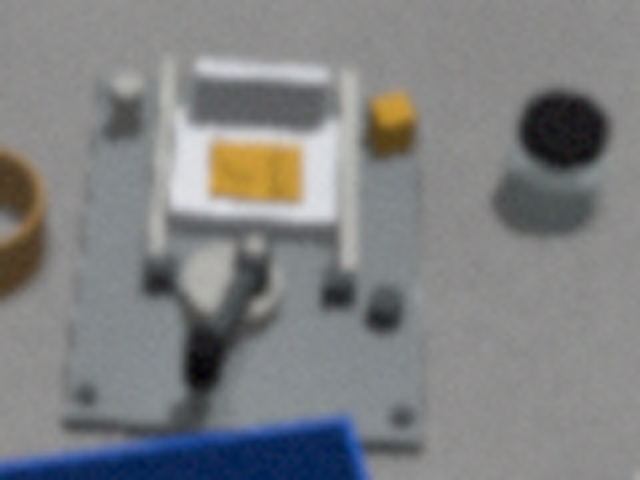

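The jig's yaw is about -0.246 rad and its origin about (550,63.5). The lever is at a cam angle of about 1.86, and the crop agrees: the lever points forward and slightly right. I'll square the tool to the jig so that tool x = -jig x and tool y = +jig y, then work out the arc.

```bash
cat >> h.py <<'E'
psi=-0.246; ex=np.array([np.cos(psi),np.sin(psi)]); ey=np.array([-ex[1],ex[0]]); O=np.array([550,63.5])
def jig(p): d=np.array(p)[...,:2]-O; return np.stack([d@ex,d@ey],-1)
def ctr(a,r=48,gap=0,b=12):
    l=np.array([np.sin(a),np.cos(a)]); n=np.array([-np.cos(a),np.sin(a)])
    return np.array([70,0])+r*l-(6+gap+11*abs(np.cos(a))+b*abs(np.sin(a)))*n
def st():
    s=ctrl.sense(); R=M(s['ee_rot']); print('t',s['time_s'],'jig',jig(s['eef_pos']).round(1),'z',s['eef_pos'][2].round(1),'yaw-err deg',np.degrees(np.arctan2(R[1,1],R[0,1])-np.arctan2(ey[1],ey[0])).round(2),'F',s['force'].round(1),'q6',s['joints'][5].round(2)); return s
E
python3 -m pendant '[[[0,0,0,-0.03,0],[0,0,0,-0.06,0],[0,0,0,-0.06,0],[0,0,0,-0.06,0]]]' | tail -1
python3 - <<'E'
from h import *
s=st(); c=jig(s['eef_pos'])
p=ctr(1.86,gap=15)-c; print('start',p.round(1),[-p[0]/200,p[1]/200,(s['eef_pos'][2]-48)/200])
p0=ctr(1.86,gap=15)
for a in np.arange(1.86,-0.01,-0.155): d=ctr(a)-p0; print(round(a,2),ctr(a).round(1),(-d[0]/200).round(3),(d[1]/200).round(3))
E
```

```text
grip_force: 0.0
t 1.95 jig [-30.7  -8.8] z 281.5 yaw-err deg 0.08 F [-0.5 -0.9 -0.8] q6 -1.43
start [136.6 -39.1] [np.float64(-0.6828361746414661), np.float64(-0.19544880447024124), np.float64(1.1673446934737506)]
1.86 [110.1 -33.5] -0.021 0.072
1.7 [115.  -25.6] -0.046 0.111
1.55 [118.4 -17.2] -0.063 0.153
1.4 [120.7 -11. ] -0.074 0.184
1.24 [122.2  -4.2] -0.082 0.218
1.08 [122.6   3.2] -0.084 0.255
0.93 [121.7  10.9] -0.08 0.294
0.77 [119.5  18.7] -0.068 0.333
0.62 [115.7  26.3] -0.049 0.371
0.46 [110.5  33.4] -0.023 0.406
0.31 [103.8  39.6] 0.01 0.437
0.15 [95.9 44.5] 0.05 0.462
-0.0 [87. 48.] 0.094 0.479
```

```bash
python3 -m pendant '[[[-0.2,-0.06,0,0,0],[-0.4,-0.12,0,0,0],[-0.6,-0.18,0.1,0,0],[-0.68,-0.2,0.3,0,0],[-0.68,-0.2,0.5,0,0],[-0.68,-0.2,0.7,0,0],[-0.68,-0.2,0.85,0,0],[-0.68,-0.2,0.9,0,0],[-0.68,-0.2,0.9,0,0]]]' | tail -1
python3 - <<'E'
from h import *
st(); shot('side','d1')
cv2.imwrite('pics/c2.png',cv2.resize(load('d1')['im'][110:290,210:410],(780,585)))
E
```

```text
grip_force: 0.0
t 2.85 jig [105.5 -48.8] z 100.7 yaw-err deg 0.11 F [0.3 0.8 0.5] q6 -1.52
```

View pics/c2.png

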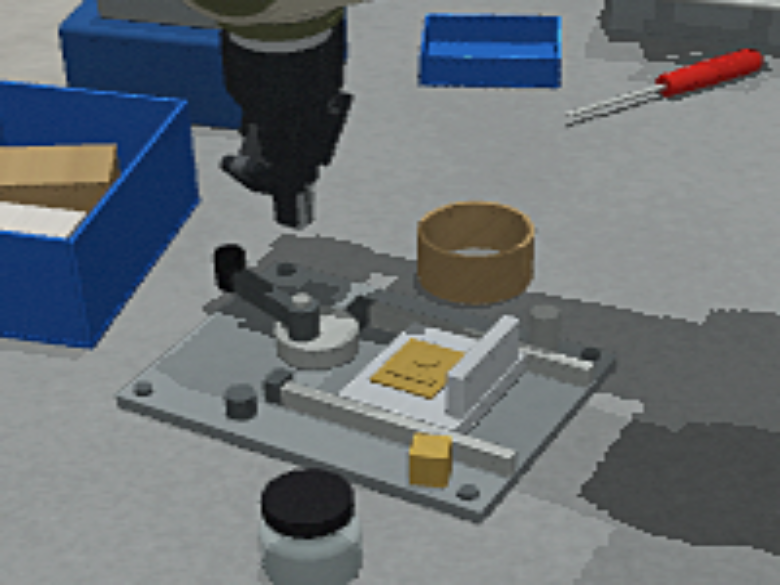

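The finger is beside the lever's right side (crop (295,215); knob (230,265)) and clear. I'll descend and sweep.

```bash
python3 -m pendant '[[[0,0,0.15,0,0],[0,0,0.262,0,0],[0,0,0.262,0,0],[0,0,0.262,0,0]]]' | tail -1
python3 -c "from h import *;st()"
python3 -m pendant '[[[-0.01,0.036,0,0,0],[-0.021,0.072,0,0,0],[-0.046,0.111,0,0,0],[-0.063,0.153,0,0,0],[-0.074,0.184,0,0,0],[-0.082,0.218,0,0,0],[-0.084,0.255,0,0,0],[-0.08,0.294,0,0,0],[-0.068,0.333,0,0,0],[-0.049,0.371,0,0,0],[-0.049,0.371,0,0,0]]]'
python3 - <<'E'
from h import *
st(); shot('side','d2')
cv2.imwrite('pics/c3.png',cv2.resize(load('d2')['im'][110:290,210:410],(780,585)))
E
```

```text
grip_force: 0.0
t 3.3 jig [106.9 -48.9] z 51.1 yaw-err deg 0.14 F [ 0.8  0.4 -0.1] q6 -1.53
time_s: 4.4
eef_pos: [668.7, 60.5, 49.4]
ee_rot: [0.001, 0.121, 0.993, -0.0]
force: [0.9, -1.3, -1.0]
grip_width: 0.001
grip_force: 0.8
t 4.4 jig [115.8  26. ] z 49.4 yaw-err deg 0.21 F [ 0.9 -1.3 -1. ] q6 -1.41
```

View pics/c3.png

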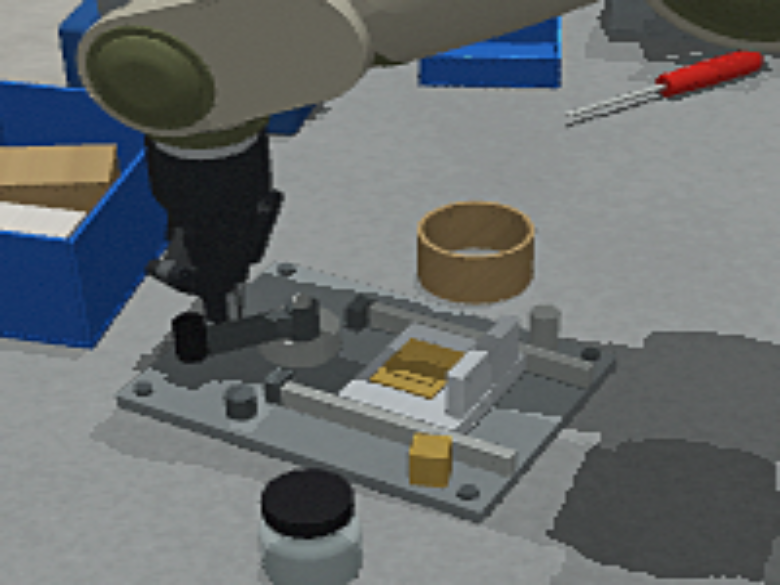

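The lever is following the fingertip (knob at crop (190,335)). I'll continue to just short of the low point.

```bash
python3 -m pendant '[[[0.026,0.035,0,0,0],[0.06,0.066,0,0,0],[0.1,0.091,0,0,0],[0.13,0.105,0,0,0],[0.13,0.105,0,0,0],[0.13,0.105,0,0,0]]]' | tail -1
cat >> h.py <<'E'
def knob(f):
    P=pts(f); im=load(f)['im'].astype(int); J=jig(P)
    g=(np.abs(P[...,2]-75)<3)&(np.hypot(J[...,0]-70,J[...,1]-78)<35)&(im.max(-1)<60)
    if g.sum()<5: print(f,'no knob');return
    q=J[g]; print(f,g.sum(),q.mean(0).round(1),q.min(0).round(),q.max(0).round())
    g=(np.abs(P[...,2]-72)<3)&(np.hypot(J[...,0]-70,J[...,1])<20); 
    if g.sum(): q=J[g]; print(f,'hub',g.sum(),q.mean(0).round(1),q.min(0).round(),q.max(0).round())
E
python3 - <<'E'
from h import *
st(); shot('side','d3'); shot('scene','s3'); knob('d3'); knob('s3')
cv2.imwrite('pics/c4.png',cv2.resize(load('d3')['im'][110:290,210:410],(780,585)))
E
```

```text
grip_force: 0.1
t 5.05 jig [89.6 46.4] z 49.2 yaw-err deg 0.15 F [ 0.6 -0.4 -0.1] q6 -1.37
d3 51 [73.6 74.6] [61. 46.] [94. 91.]
d3 hub 15 [70.7  0.7] [65. -5.] [77.  6.]
s3 7 [87.7 71.1] [78. 57.] [96. 86.]
s3 hub 11 [73.3  1.1] [65. -3.] [78.  7.]
```

View pics/c4.png

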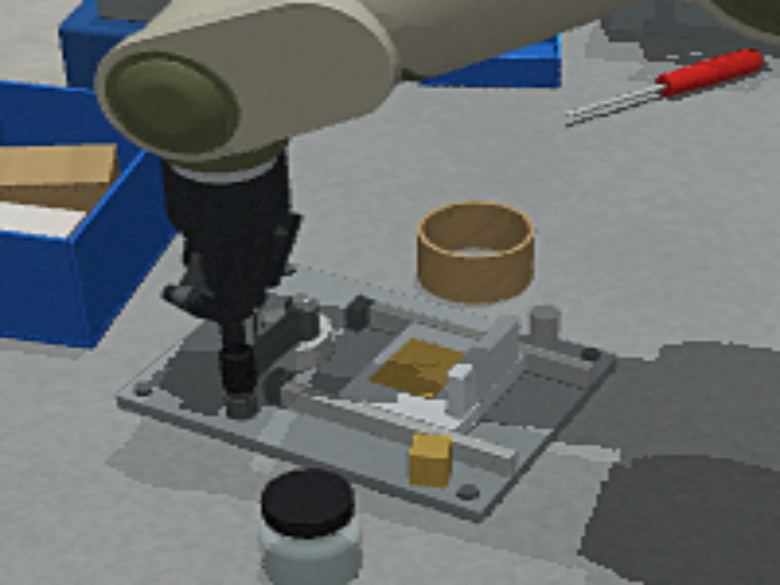

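The knob now stands over the post (crop (238,370)). I'll back off, rise and check it unobstructed.

```bash
python3 -m pendant '[[[-0.1,0,0,0,0],[-0.15,0,-0.2,0,0],[-0.15,0,-0.45,0,0],[-0.15,-0.1,-0.65,0,0],[-0.1,-0.3,-0.85,0,0],[0,-0.4,-0.85,0,0],[0,-0.4,-0.85,0,0]]]' | tail -1
python3 - <<'E'
from h import *
st(); shot('side','d4'); shot('scene','s4'); shot('wrist','w4')
for f in ('d4','s4','w4'):
    knob(f); P=pts(f);J=jig(P)
    g=(np.abs(P[...,2]-34)<2)&(np.hypot(J[...,0]-70,J[...,1]-78)<14); print('post',J[g].mean(0).round(1) if g.sum() else 0)
    g=(np.abs(P[...,2]-77)<3)&(np.abs(J[...,0]+65)<30)&(np.abs(J[...,1])<55); print('plate',J[g].min(0).round(1),J[g].max(0).round(1)) if g.sum() else 0
a=cv2.resize(load('w4')['im'][60:280,200:440],(640,586)); cv2.imwrite('pics/c5.png',a)
E
```

```text
grip_force: 0.0
t 5.85 jig [ 88.8 -36.3] z 220.8 yaw-err deg 0.0 F [ 0.4  1.  -0.5] q6 -1.5
d4 42 [69.8 80.4] [59. 68.] [79. 90.]
d4 hub 16 [70.7  1.7] [64. -6.] [76.  9.]
post [67.8 82.2]
plate [-70.3 -38.2] [-57.7  43.2]
s4 18 [77.3 77. ] [69. 71.] [84. 83.]
s4 hub 10 [74.6  0.8] [68. -3.] [81.  6.]
post [79.1 79.5]
plate [-69.4 -18.9] [-53.3  41.4]
w4 329 [74.2 76.3] [64. 67.] [85. 87.]
w4 hub 106 [74.2  0.5] [68. -5.] [80.  6.]
post [67. 74.]
plate [-65.9 -37.9] [-53.1  41.3]
```

View pics/c5.png

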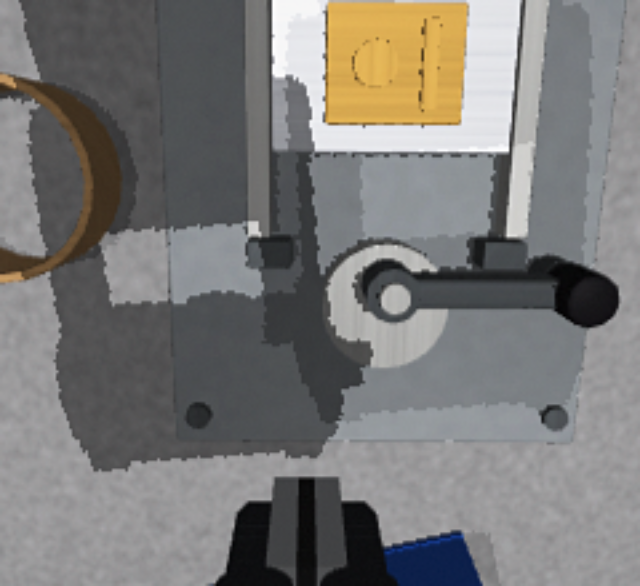

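The wrist view gives both hub and knob at x = 74.2, so the cam angle is about 0. The push face is at x ≈ -67, y ≈ 1.5. I'll go behind the slide at height and then descend.

```bash
python3 -m pendant '[[[0.2,0.05,0,0,0],[0.4,0.1,0,0,0],[0.6,0.15,0,0,0],[0.8,0.19,0,0,0],[0.97,0.19,0,0,0],[0.97,0.19,0.15,0,0],[0.97,0.19,0.35,0,0],[0.97,0.19,0.55,0,0],[0.97,0.19,0.75,0,0],[0.97,0.19,0.85,0,0],[0.97,0.19,0.85,0,0],[0.97,0.19,0.85,0,0]]]' | tail -1
python3 -c "from h import *;st()"
```

```text
grip_force: 0.0
t 7.2 jig [-103.9    4.1] z 49.2 yaw-err deg 0.2 F [ 0.8 -0.2  0.4] q6 -1.38
```

```bash
python3 -m pendant '[[[-0.04,-0.01,0,0,0],[-0.08,-0.01,0,0,0],[-0.11,-0.01,0,0,0],[-0.14,-0.01,0,0,0],[-0.17,-0.01,0,0,0],[-0.2,-0.01,0,0,0],[-0.22,-0.01,0,0,0],[-0.24,-0.01,0,0,0],[-0.25,-0.01,0,0,0],[-0.25,-0.01,0,0,0]]]' | tail -1
python3 - <<'E'
from h import *
st(); 
for n in ('scene','side'):
    f='p1'+n; shot(n,f); P=pts(f);J=jig(P)
    g=(np.abs(P[...,2]-77)<3)&(np.abs(J[...,0]+50)<35)&(np.abs(J[...,1])<50)&(load(f)['im'].min(-1)>130); print('plate',J[g].min(0).round(1),J[g].max(0).round(1)) if g.sum() else 0
E
```

```text
grip_force: 0.2
t 8.2 jig [-54.    1.7] z 48.9 yaw-err deg 0.15 F [ 0.9  0.5 -0. ] q6 -1.4
```

```bash
python3 -m pendant '[[[-0.015,0,0,0,0],[-0.03,0,0,0,0],[-0.03,0,0,0,0]]]' | grep -E 'force|pos'
python3 -m pendant '[[[-0.01,0,0,0,0],[-0.02,0,0,0,0]]]' | grep -E 'force|pos'
python3 -m pendant '[[[-0.01,0,0,0,0],[-0.01,0,0,0,0]]]' | grep -E 'force|pos'
python3 - <<'E'
from h import *
st(); shot('side','d5');shot('wrist','w5')
a=cv2.resize(load('d5')['im'][130:280,220:420],(780,585)); cv2.imwrite('pics/c6.png',a)
E
```

```text
eef_pos: [503.9, 76.9, 48.9]
force: [-0.7, 0.8, 0.2]
grip_force: 0.3
eef_pos: [507.3, 76.0, 48.9]
force: [-2.9, 0.4, 1.8]
grip_force: 1.6
eef_pos: [509.7, 75.4, 48.9]
force: [-0.6, 0.9, 0.6]
grip_force: 0.6
t 9.0 jig [-42.    1.7] z 48.9 yaw-err deg 0.15 F [-0.6  0.9  0.6] q6 -1.41
```

View pics/c6.png

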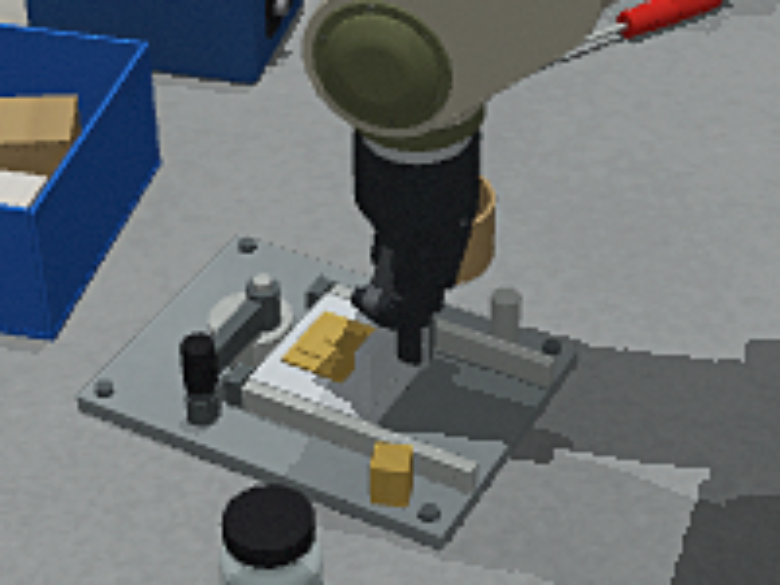

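The slide's front edge is nearly at the two dark stops (crop (240,385) and (320,290)). I'll step forward until the stops push back.

```bash
for i in 1; do python3 -m pendant '[[[-0.01,0,0,0,0],[-0.01,0,0,0,0]]]' | grep -E '^force|pos'; done
python3 -m pendant '[[[-0.01,0,0,0,0],[-0.01,0,0,0,0]]]' | grep -E '^force|pos'
python3 -m pendant '[[[-0.005,0,0,0,0],[-0.005,0,0,0,0]]]' | grep -E '^force|pos'
```

```text
eef_pos: [509.8, 75.3, 48.8]
force: [-9.2, 2.5, 7.1]
eef_pos: [509.8, 75.3, 48.6]
force: [-20.0, 3.6, 13.3]
eef_pos: [509.8, 75.4, 48.5]
force: [-25.3, 3.9, 17.1]
```

It has stalled firmly against the stops at 25 N. I'll retreat and check.

```bash
python3 -m pendant '[[[0.1,0,0,0,0],[0.25,0,0,0,0],[0.3,0,-0.2,0,0],[0.3,0,-0.45,0,0],[0.3,0,-0.7,0,0],[0.3,0,-0.9,0,0],[0.2,0,-0.95,0,0],[0.2,0,-0.95,0,0],[0.2,0,-0.95,0,0]]]' | tail -1
python3 - <<'E'
from h import *
st(); shot('wrist','w6'); shot('side','d6'); shot('scene','s6')
for f in ('d6','s6','w6'):
    knob(f); P=pts(f);J=jig(P)
    g=(np.abs(P[...,2]-77)<3)&(np.abs(J[...,0]+40)<40)&(np.abs(J[...,1])<48); print('plate',J[g].min(0).round(1),J[g].max(0).round(1)) if g.sum() else 0
a=cv2.resize(load('d6')['im'][130:280,220:420],(780,585)); cv2.imwrite('pics/c7.png',a)
E
```

```text
grip_force: 0.0
t 10.6 jig [-77.8   1.5] z 238.0 yaw-err deg 0.14 F [ 0.3 -0.1 -0.8] q6 -1.4
d6 41 [69.4 80.5] [59. 71.] [80. 89.]
d6 hub 14 [70.4  1.9] [64. -4.] [75.  6.]
plate [-33.3 -34.1] [-20.1  41. ]
s6 16 [77.4 76.7] [71. 69.] [83. 84.]
s6 hub 13 [74.   1.7] [67. -2.] [82.  7.]
plate [-32.7 -36.9] [-15.8  41.6]
w6 no knob
plate [-29.4 -38.5] [-17.2  40.7]
```

View pics/c7.png

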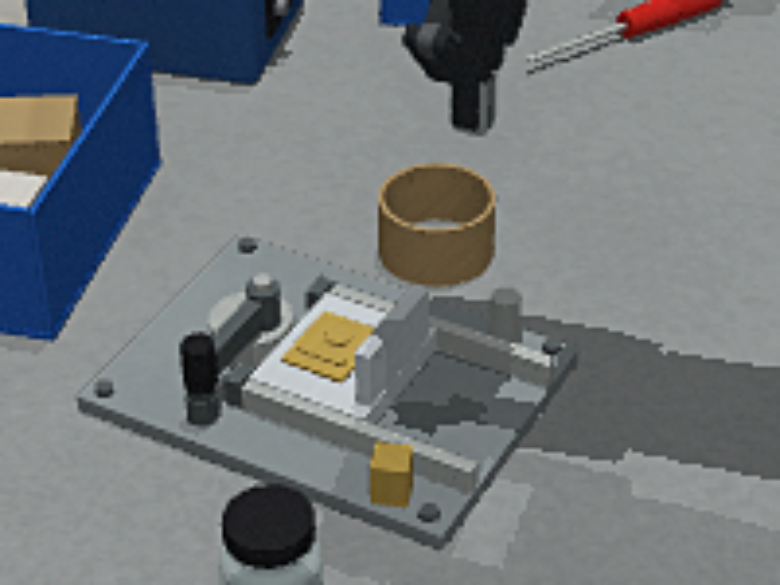

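The slide is against both stops after about 37 mm of travel, and the knob is still over the post (crop (200,365)). The other things haven't moved and the arm is clear, so I'm handing in.

```bash
python3 -c "from rig import ctrl; print(ctrl.finish_job())"
```

```text
the job is handed in; nothing more can be done
None
```

I turned the cam to its low point (lever over the index post), then pushed the slide fully home against its two stops; the bystanders by the jig stayed put, the arm finished clear, and I handed the job in at about 10.6 s, with no verdict returned.

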